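# Lock the battery safe with its wing key

## Robot

A 6-joint arm with a two-finger parallel gripper is mounted at the origin on a cart in front of the work surface, level with it; the furniture and walls round the work are solid. World frame = base frame: x ahead of the robot, y to its left, z up, the work surface at z = 0. Lengths are in mm, angles in rad, forces in N, time in s.
With the tool pointing down it reaches from about 275 to 825 mm from the base axis. Payload 5.2 kg.
Tool frame: the origin (TCP) lies at the very end of the fingers, on their centre line; the grasp point (between the pads) lies 19 mm behind it; z points along the fingers, y is the line along which they close (so a half turn about z gives the same grasp; the last joint's range is limited). The gripper opens to 93 mm and grips with 3 to 60 N. Pads are 15 mm wide; open, the fingers measure 128 mm over their backs; the gripper's body (75 mm by 188 mm) begins 65 mm behind the grasp point.
Start: joints at [1.112, 0.259, 1.535, -0, 1.348, -0.203], TCP at [139.138, 532.114, 218.653] pointing down, gripper open.
Joint ranges: [-3.14, 3.14], [-0.91, 2.08], [0.19, 2.58], [-1.22, 4.36], [0.22, 2.71], [-3.12, 3.12]. Speed limits (rad/s): [2.57, 2.57, 3.14, 3.14, 3.14, 3.14].

## Interface

Orientations are given as [roll, pitch, yaw] about the fixed x, y, z axes, in that order (R = Rz(yaw) Ry(pitch) Rx(roll)).
In Python, from bench import robot gives the robot as it stands. The module is installed in compiled form; this text tells all that it offers. Calls block until the motion is done:
- robot.move_ptp(position, orientation): joint-space move of the TCP to a pose.
- robot.move_linear(position, ori=None, speed=150, f_stop=None): straight line of the TCP; ori=None keeps the orientation; speed is the mean speed in mm/s. With f_stop (N) it stops when the force on the tool has changed by that much, and returns True; else False.
- robot.move_j(angles): joint-space move.
- robot.move_gripper(opening): opening from 0.0 (shut) to 1.0 (fully open); the grip force is fixed at half the most; returns when the fingers have stopped.
- robot.sleep(seconds).
- robot.inverse_kinematics(position, orientation): joint angles nearest the present ones, or None.
- robot.get_image(name): name is "scene" or "top" or "wrist"; returns a dict with "img" (480x640x3 uint8, blue, green, red), "fovy" (degrees; the focal length in pixels is half the picture's height over the tangent of half this angle, whatever the lens; pixels are square), "cx", "cy" (the principal point, pixels), "eye" and "orientation" of the camera in the world. Camera axes: x right, y down, z forward; pixel columns grow to the right and rows downward; lengths in mm; the calibration is good to about 2 mm. A picture is of the moment at which its call begins. There is no depth.
A pose or a line that the arm cannot do raises robot.MotionError and nothing moves.
- robot.hand_in(): hands the job in; it is judged then, once.
Readings, each from a call of its own:
- robot.current_t(): time.
- robot.current_qpos(): joint angles.
- robot.current_joint_vel(): joint speeds.
- robot.current_joint_efforts(): joint torques, N m.
- robot.current_tcp_pos(): TCP position.
- robot.current_eef_rot(): TCP orientation.
- robot.current_contact_force(): force on the tool from outside, world axes, zero at the start.
- robot.current_ft_torque(): the same for the moment, N m.
- robot.current_gripper_width(): opening from 0.0 (shut) to 1.0 (fully open).
- robot.current_finger_force(): force on a finger pad.
Only numpy, scipy, OpenCV 4.12 (cv2) and the standard library are available. Lean on these libraries where they do the work, as an engineer would, in place of code of your own. Each camera call takes 0.05 s, during which the arm holds its last target. There are 200 camera calls.

## Task

The lid of the grey battery safe is shut but not locked. Lock it with its own key, the one with the thick barrel and the flat wing: in the well in the lid, feel gently to and fro, without leaning on it, until the key drops over the hidden drive bar, and turn it clockwise as far as it goes. Then take the key out and leave it standing upright on its barrel on the worktop, without shifting the other key or anything else on the bench.

Things in the scene. Friction and masses are not known exactly. Their poses are not given: they have to be found in the camera images.
- key_center (a point): The safe's key, a loose metal wing key, 80 mm long, about 0.14 kg: the middle of its axis. x axis = from the slotted end to the wing, y = along the wing's width, z = across its thickness (up while it lies). It starts lying on its barrel, axis 14 mm up, wing level and 8 mm clear, pointing to the robot's left or left and away. It stands well on its slotted end, wing on top, 80 mm high.
- key_end (a point): Centre of the key's flat slotted end, on its axis, 40 mm from key_center, same axes. From here a thick octagonal barrel, 28 mm across flats (30 across corners), runs 50 mm. Across this end is a slot 11 mm wide, 13.5 mm deep, parallel to the wing's width (y).
- key_wing (a point): Centre of the key's flat wing, on its axis, 64 mm from key_end, same axes. The wing is 56 mm wide (y), 12 mm thick (z) and 32 mm high along the axis (48 to 80 mm from key_end).
- lock_mouth (a point): Centre of the mouth of the round key well (33 mm in diameter, straight) in the lid of the battery safe, on top of its raised ring, 74 mm above the worktop. z up, x towards the box's hinges, y across the box. The safe is a grey steel box, about 215 x 170 mm (x, y) over all, 68 mm high, fixed to the bench; its centre is 48 mm from here along +x.
- well_floor (a point): Floor of the key well, 38 mm below the mouth, same axes. A drive bar, 8 mm wide, 24 mm long, stands across it, its top 26.5 mm below the mouth. Its angle is hidden: at first along y, turned by up to 0.45 rad either way. A key over 0.12 rad off line stands on the bar; in line (either way round) it drops to the floor, and only the wing and 12 mm of barrel stay out, so it is held by the wing from above.
- lock (a joint): Turn of the lock, rad: 0 = open (start), 1.2 = locked, at its hard stop. Grows clockwise seen from above, against about 0.22 N m of friction, and stays where it is left. It drives the rod on the box's front down into its keep. The key has about 0.12 rad of play on the bar either way. Pressing on top of the bar has to stay light: a few newtons do, 40 N is too much.
- other_key_center (a point): Another cabinet's key, to be left alone: a thin hexagonal shank (16 mm across flats, 78 mm long) with a plain round T-bar (12 mm thick, 70 mm wide) at one end, lying flat; the point on its shank 42 mm from the free end, 8 mm up. x axis = along the shank towards the T-bar.
- flux_jar_mid (a point): Bystander: screw-top jar, 69 mm across and 78 mm high, its middle (39 mm up); stands upright.
- tweezers_mid (a point): Bystander: steel tweezers, 117 mm long, 12 mm wide, lying; its middle (5 mm up), long axis = y.
- tape_roll_mid (a point): Bystander: roll of tape lying flat, 62 mm across, 18 mm high; its middle.
- pcb_1_mid (a point): Bystander: small circuit board lying flat, 55 x 85 mm, parts up to 15 mm high; its middle.
- side_cutter_mid (a point): Bystander: pliers lying flat, 50 x 126 x 13 mm; their middle, long axis = y.
- solder_reel_mid (a point): Bystander: reel of solder wire standing on a flange, 60 mm across, 48 mm high; its middle.
- battery_block_mid (a point): Bystander: block battery standing upright, 18 x 26 x 48 mm; its middle.
- solvent_bottle_mid (a point): Bystander: pump bottle standing upright, 62 mm across, 123 mm high; its middle.

How it is judged (in metres and radians):
On the way:
1. the lock is turned clockwise to its stop (value of joint lock above 1.12 rad), for 0.2 s.
At the end, for the whole second after the job is handed in: the lock is at its stop (1.12 rad or more of 1.2), and the key stands upright (within 0.1 rad), wing on top, at rest on the worktop (its slotted end less than 8 mm above it), let go (value of joint lock above 1.12 rad and angle between key_center's own x axis and vertical below 0.1 rad and height (world z) of key_end between -0.005 and 0.008 m and linear speed of key below 0.05 m/s); the robot touches nothing.
It fails at once if the key is leant on: it presses on top of the drive bar with over 45 N (contact force between key and lock_c2 above 45 N).
It fails at once if the other key or a bystander is shifted by over 20 mm (distance of any of other_key_center, flux_jar_mid, tweezers_mid, tape_roll_mid, pcb_1_mid, side_cutter_mid, solder_reel_mid, battery_block_mid, solvent_bottle_mid from where it was at the start of the episode above 0.02 m).
It also fails if it takes over 72 s, if anything falls off the work surface, if the arm or the gripper's body presses on something with over 40 N, if the wrist force passes 120 N, or if a joint passes its speed limit or range.

## Working session

There is one attempt and no reset: what is moved stays moved. The work goes in short steps, each a Python script; the robot and the scene stay as the last script left them, time stands still between calls to the robot, and variables do not carry over. Pictures are saved under pics/ and viewed, at most 10 in all, crops included, and the job is handed in when it is done.

```bash
mkdir -p pics; cat > h.py <<'E'
import numpy as np, cv2, json
from scipy.spatial.transform import Rotation as R
from bench import robot
def snap(name,fn):
    d=robot.get_image(name); cv2.imwrite('pics/'+fn,d['img'])
    c={k:(np.asarray(v).tolist()) for k,v in d.items() if k!='img'}
    json.dump(c,open('pics/'+fn+'.json','w')); return d
def ray(c,u,v,z):
    f=240/np.tan(np.radians(c['fovy'])/2)
    o=np.array(c['orientation'])
    M=o if o.shape==(3,3) else R.from_euler('xyz',o).as_matrix()
    d=M@np.array([(u-c['cx'])/f,(v-c['cy'])/f,1]); e=np.array(c['eye'])
    return e+d*(z-e[2])/d[2]
E
python3 - <<'E'
from h import *
for n in('top','scene'):
    snap(n,n+'0.png'); print(open(f'pics/{n}0.png.json').read())
print(robot.current_eef_rot(),robot.current_t())
E
```

```text
{"fovy": 42.94800717088586, "cx": 311.2689958171568, "cy": 236.61315446454213, "eye": [404.2513203980177, 137.14246117307889, 1364.385259366741], "orientation": [-3.0182459879041104, 0.007155918149213125, -1.5874609281901164]}
{"fovy": 43.59596552226386, "cx": 321.3673173226881, "cy": 240.4809077192649, "eye": [-62.43860756138925, -509.615129785867, 821.1126433274304], "orientation": [-2.276258003551156, 0.00626754238440963, -0.7648539408237831]}
[-3.13996819e+00 -3.28647988e-04  2.88578158e+00] 0.1
```

View pics/top0.png

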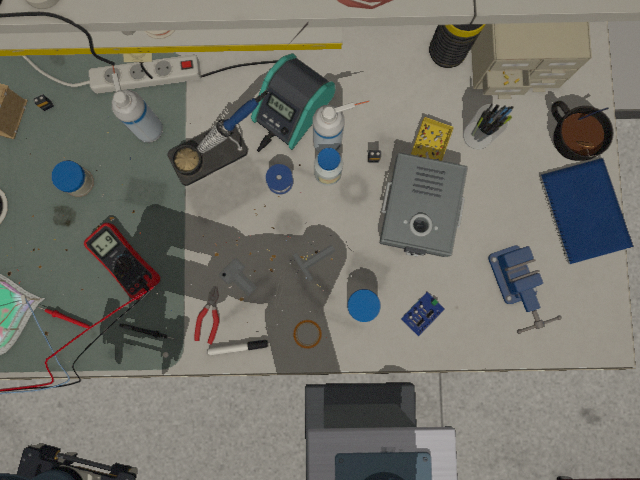

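View pics/scene0.png

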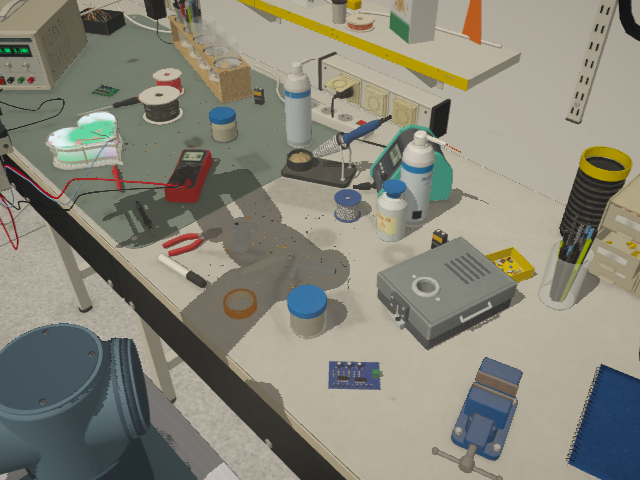

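The top view shows the safe with its well at about (421,225). Two grey keys lie in the shadow, near (237,277) and (312,262). I'll enlarge both areas.

```bash
python3 - <<'E'
import cv2,numpy as np
a=cv2.imread('pics/top0.png')
k=a[235:315,200:350]; k=np.clip(k.astype(float)*2,0,255).astype(np.uint8)
l=a[140:265,365:475]
k=cv2.resize(k,None,fx=5,fy=5,interpolation=cv2.INTER_CUBIC)
cv2.imwrite('pics/c1.png',k)
cv2.imwrite('pics/c2.png',cv2.resize(l,None,fx=4.8,fy=4.8,interpolation=cv2.INTER_CUBIC))
from h import *
c=json.load(open('pics/top0.png.json'));
for u,v,z in((421,225,74),(237,277,14),(312,262,8)):print(ray(c,u,v,z))
E
```

```text
[585.21882726 -90.79866627  74.        ]
[484.59823999 309.94192385  14.        ]
[515.51659067 143.36624491   8.        ]
```

View pics/c1.png

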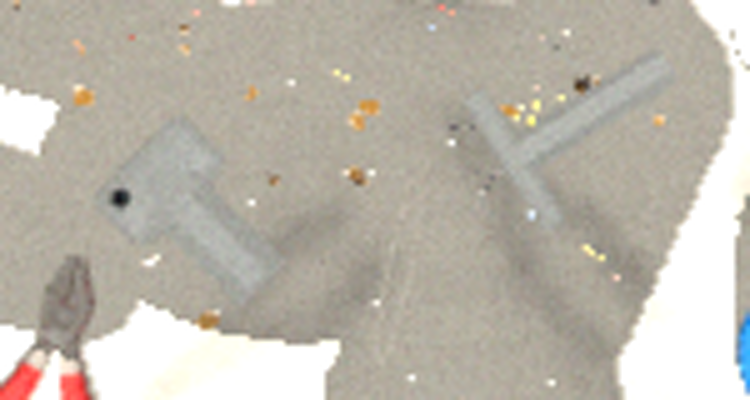

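View pics/c2.png

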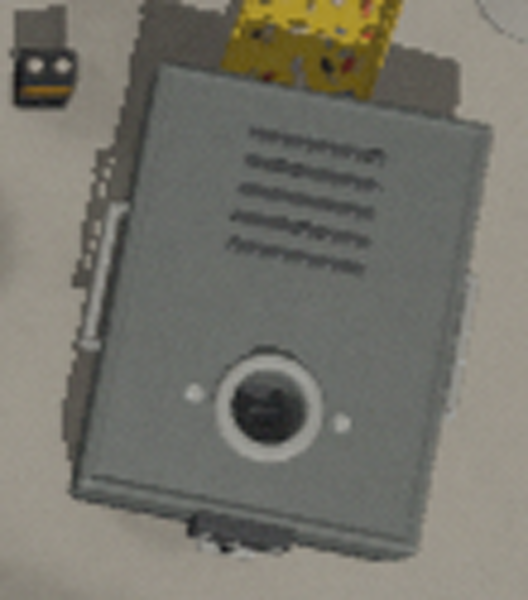

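The thick-barrel wing key is on the left: wing outer edge at about (228,266), slotted end at about (252,292). The T-bar key is at (312,262), and the well centre is at about (420.8,224.4). I'll take close wrist views of the key and the well.

```bash
python3 - <<'E'
from h import *
c=json.load(open('pics/top0.png.json'))
e=ray(c,252.4,292,14);w=ray(c,228,266.4,14);l=ray(c,420.8,224.4,74)
print(e,w,np.linalg.norm(w-e),np.arctan2(*(w-e)[[1,0]]),l)
m=(e+w)/2
robot.move_ptp([m[0]-50,m[1],260],[np.pi,0,np.pi/2]); d1=snap('wrist','w1.png'); print(robot.current_qpos())
robot.move_ptp([l[0]-50,l[1],300],[np.pi,0,np.pi/2]); d2=snap('wrist','w2.png')
print(robot.current_qpos(),robot.current_t())
for d in(d1,d2): print(d['eye'],d['orientation'])
a=np.vstack([d1['img'],d2['img']]);cv2.imwrite('pics/w12.png',cv2.resize(a,None,fx=.62,fy=.62,interpolation=cv2.INTER_AREA))
E
```

```text
[450.92470926 275.98206039  14.        ] [508.45279808 329.89020478  14.        ] 78.83888022837611 0.7529251352444328 [586.51885393 -90.42262811  74.        ]
[4.03654406e-01 1.89714135e-01 1.52292442e+00 4.18307296e-04
 1.42933478e+00 4.01358262e-01]
[-3.69965268e-01  2.06411281e-01  1.40620083e+00  3.78525951e-04
  1.52921155e+00 -3.71703014e-01] 3.1083
[429.35016605 369.40246037 425.5409474 ] [2.89944629e+00 2.74003747e-04 2.38887131e-03]
[536.8011637  -23.49941301 465.63400611] [ 2.89969744e+00 -1.98383116e-04  1.97200012e-03]
```

View pics/w12.png

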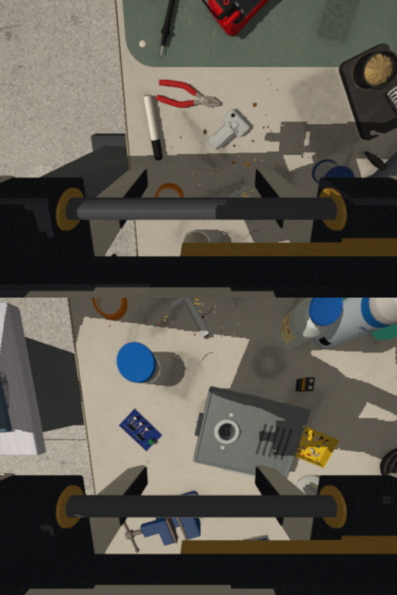

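The wrist views show the key at about (368,208) in w1 and the well at about (366,217) in w2, both unobstructed. I'll crop and enlarge them.

```bash
python3 - <<'E'
import cv2,numpy as np
a=cv2.imread('pics/w1.png')[165:250,325:415];b=cv2.imread('pics/w2.png')[190:245,335:400]
a=cv2.resize(a,None,fx=5,fy=5,interpolation=cv2.INTER_CUBIC)
b=cv2.resize(b[:,:44+0] if 0 else b,None,fx=5.4,fy=5.4,interpolation=cv2.INTER_CUBIC)
b=np.clip(b.astype(float)*1.8,0,255).astype(np.uint8)
o=np.zeros((425,800,3),np.uint8);o[:a.shape[0],:450]=a;o[:b.shape[0],449:449+b.shape[1]]=b[:,:351]
cv2.imwrite('pics/c3.png',o)
E
```

```text
(no output)
```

View pics/c3.png

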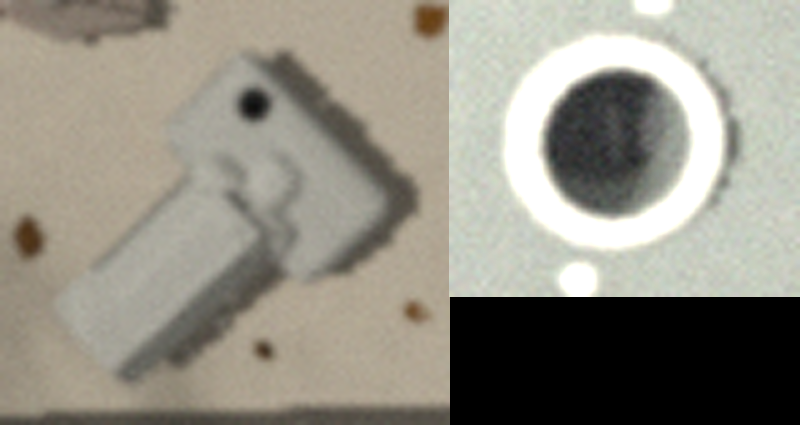

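The key's wing and barrel edges are sharp in w1, and the well rim is at about (365.9,216.5) in w2. I'll compute the poses and take one close look straight down the well for the bar.

```bash
python3 - <<'E'
from h import *
c=json.load(open('pics/w1.png.json'))
P=[ray(c,325+u/5,165+v/5,20) for u,v in((245,55),(395,205),(305,275),(170,135))]
for p in P:print(p)
w=np.mean(P,0);e=ray(c,342.8,233,14)
print('wing',w,'end',e,np.hypot(*(w-e)[:2]),np.arctan2(*(w-e)[[1,0]]), 'widths',np.linalg.norm(P[0]-P[1]),np.linalg.norm(P[1]-P[2]))
v=P[0]-P[1];print('ang wing',np.arctan2(v[1],v[0]))
c=json.load(open('pics/w2.png.json'))
l=ray(c,365.9,216.5,74);print('well',l)
q=[ray(c,335+(u-449)/5.4,190+v/5.4,68) for u,v in((653,0),(578,278))]
print(q,np.arctan2(*(q[0]-q[1])[[1,0]]))
robot.move_ptp([l[0],l[1]-67,185],[np.pi,0,np.pi/2]); d=snap('wrist','w3.png')
e=np.array(d['eye']);f=240/np.tan(np.radians(d['fovy'])/2)
M=R.from_euler('xyz',d['orientation']).as_matrix();r=M.T@(l-e);u,v=f*r[0]/r[2]+d['cx'],f*r[1]/r[2]+d['cy'];print(u,v,e)
u,v=int(u),int(v);a=d['img'][max(0,v-50):v+50,u-60:u+60].astype(float)
lo=a.min();a=np.clip((a-lo)*2.2,0,255).astype(np.uint8)
cv2.imwrite('pics/c4.png',cv2.resize(a,None,fx=5,fy=5,interpolation=cv2.INTER_CUBIC)); print(max(0,v-50),u-60,robot.current_t())
E
```

```text
[489.1859738  349.62491868  20.        ]
[527.52059675 313.41835401  20.        ]
[506.18137883 295.8786516   20.        ]
[471.63843268 330.41811024  20.        ]
wing [498.63159552 322.33500863  20.        ] end [453.04581187 277.84840355  14.        ] 63.69553910462697 0.7731954892643684 widths 52.730054441951076 27.62251584824616
ang wing 2.3847354953006974
well [586.86952419 -90.22972088  74.        ]
[array([594.81806156, -59.23712489,  68.        ]), array([ 579.95272979, -122.59355225,   68.        ])] 1.3403348337197734
323.6145849837025 158.48795068836887 [587.36587378 -90.66504998 351.25997529]
108 263 3.7833
```

View pics/c4.png

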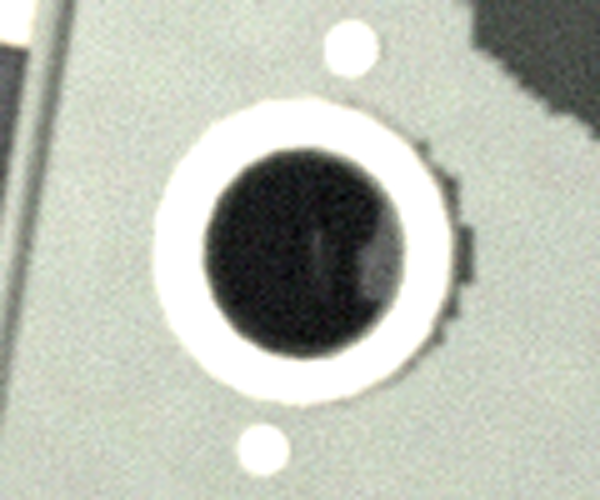

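Well centre confirmed: rim at (324,158.6) against a predicted (323.6,158.5). A faint bar edge runs nearly vertical in the image. The pliers lie beside the wing, so I'll grip the barrel with a tilted tool, stand the key up, then regrip the wing from above. First I'll check the bar angle and IK.

```bash
cat >> h.py <<'E'
th=0.78; D=np.array([np.cos(th),np.sin(th),0]); Z=np.array([0,0,1.])
def rpy(z,y):
    x=np.cross(y,z); return R.from_matrix(np.column_stack([x,y,z])).as_euler('xyz')
E
python3 - <<'E'
from h import *
a=cv2.GaussianBlur(cv2.cvtColor(cv2.imread('pics/w3.png'),cv2.COLOR_BGR2GRAY).astype(np.float32),(0,0),.8)
print(a[142:176:2,310:341].round().astype(int))
end=np.array([453.5,277.8,14])
for al in (.5,.6,.7):
  for s in(1,-1):
    zt=-Z*np.cos(al)-D*np.sin(al); C=s*np.cross(Z,D)
    x=np.cross(C,zt)
    zu=D*np.cos(al)-Z*np.sin(al)
    g=end+D*28+zt*10; st=np.array([465,270,28])+zu*10
    print(al,s,x@D,g)
    for p,z in((g,zt),(g-zt*80,zt),(st,zu),(st+Z*60,zu),(st-zu*80,zu)):
        q=robot.inverse_kinematics(p,rpy(z,C)); print('  ',None if q is None else np.round(q,2))
E
```

```text
[[120  93  70  57  50  45  42  40  38  37  36  36  37  36  36  36  37  36
   34  36  39  42  48  58  70  86 107 128 148 164 176]
 [ 72  55  45  41  39  36  34  33  34  35  35  34  34  36  37  36  35  35
   35  35  35  35  36  38  44  52  66  85 105 129 153]
 [ 46  39  37  37  37  36  34  34  34  35  34  33  34  36  36  35  33  31
   31  33  34  34  33  34  35  38  45  56  72  93 119]
 [ 39  36  34  34  35  35  34  34  35  35  35  33  34  35  35  34  32  31
   31  32  33  33  34  35  35  36  36  41  52  67  88]
 [ 34  34  34  35  35  35  34  33  34  35  33  33  34  35  35  35  34  32
   33  34  34  34  34  35  36  35  35  39  48  62  76]
 [ 35  35  35  35  35  35  34  33  32  33  33  33  33  33  34  36  35  32
   31  34  35  34  33  33  33  34  36  40  50  61  70]
 [ 35  35  34  35  35  36  36  35  34  35  35  32  30  33  37  41  43  40
   36  35  34  34  34  33  34  36  39  45  55  63  68]
 [ 34  34  33  35  36  35  34  33  34  35  35  34  34  35  39  45  48  43
   38  36  35  33  33  34  38  42  47  55  63  66  68]
 [ 35  36  36  35  35  35  33  33  34  34  32  31  33  34  38  43  4
[... 1695 characters left out ...]
149096782 [469.39145928 293.52080943   5.74664385]
   [ 0.47  0.86  1.22 -0.17  1.64  1.3 ]
   [ 0.49  0.87  1.02 -0.17  1.83  1.29]
   [-0.19  0.63  2.55  2.19  0.99 -1.61]
   [-0.19  0.38  2.53  2.01  0.85 -1.31]
   None
0.7 1 -0.7648421872844884 [468.82574831 292.96117333   6.35157813]
   [ 0.48  0.93  1.13 -0.19  1.76 -1.84]
   [ 0.5   0.96  0.9  -0.19  1.95 -1.86]
   [-0.12  0.51  2.49  2.14  0.79  1.72]
   [-0.12  0.29  2.46  1.88  0.68  2.07]
   None
0.7 -1 0.7648421872844884 [468.82574831 292.96117333   6.35157813]
   [ 0.48  0.93  1.13 -0.19  1.76  1.3 ]
   [ 0.5   0.96  0.9  -0.19  1.95  1.28]
   [-0.12  0.51  2.49  2.14  0.79 -1.42]
   [-0.12  0.29  2.46  1.88  0.68 -1.07]
   None
```

The bar ridge runs from about (326,154) to (327.3,166), so the bar angle is roughly 1.67 rad in the world (+0.3 from box y). I'll choose a stand-up place with a radial tool direction.

```bash
python3 - <<'E'
from h import *
for P in((530,290),(560,280),(590,290)):
 for al in (.5,.6,.7):
  az=np.arctan2(P[1],P[0]); Q=np.array([np.cos(az),np.sin(az),0]); C=-np.cross(Z,Q)
  zu=Q*np.cos(al)-Z*np.sin(al); st=np.array([*P,28])+zu*10
  print(P,al)
  for p in(st,st+Z*60,st-zu*50,st-zu*70):
        q=robot.inverse_kinematics(p,rpy(zu,C)); print('  ',None if q is None else np.round(q,2))
E
```

```text
(530, 290) 0.5
   [ 0.11  0.73  2.48  2.76  1.13 -1.6 ]
   [ 0.11  0.51  2.47  2.71  0.92 -1.49]
   None
   None
(530, 290) 0.6
   [ 0.13  0.61  2.43  2.75  0.88 -1.52]
   [ 0.13  0.41  2.41  2.65  0.68 -1.39]
   [ 0.08  0.51  2.53  2.68  0.88 -1.52]
   [ 0.05  0.47  2.57  2.65  0.88 -1.51]
(530, 290) 0.7
   [ 0.16  0.52  2.37  2.7   0.64 -1.43]
   [ 0.16  0.34  2.34  2.52  0.46 -1.23]
   [ 0.11  0.39  2.45  2.61  0.61 -1.38]
   [ 0.09  0.34  2.48  2.56  0.59 -1.34]
(560, 280) 0.5
   [ 0.1   0.71  2.42  2.78  1.06 -1.57]
   [ 0.1   0.51  2.42  2.72  0.87 -1.47]
   [ 0.04  0.65  2.53  2.73  1.11 -1.59]
   [ 0.01  0.63  2.58  2.7   1.13 -1.6 ]
(560, 280) 0.6
   [ 0.12  0.61  2.38  2.76  0.83 -1.5 ]
   [ 0.12  0.42  2.36  2.66  0.64 -1.37]
   [ 0.07  0.51  2.47  2.7   0.83 -1.49]
   [ 0.05  0.47  2.51  2.67  0.82 -1.48]
(560, 280) 0.7
   [ 0.14  0.53  2.32  2.7   0.6  -1.41]
   [ 0.14  0.36  2.29  2.52  0.43 -1.21]
   [ 0.1   0.41  2.4   2.62  0.57 -1.35]
   [ 0.08  0.35  2.43  2.57  0.55 -1.32]
(590, 290) 0.5
   [ 0.13  0.7   2.34  2.8   0.98 -1.53]
   [ 0.13  0.52  2.34  2.74  0.81 -1.45]
   [ 0.08  0.64  2.45  2.75  1.02 -1.55]
   [ 0.05  0.61  2.5   2.73  1.04 -1.55]
(590, 290) 0.6
   [ 0.15  0.62  2.3   2.77  0.76 -1.47]
   [ 0.15  0.45  2.28  2.67  0.59 -1.35]
   [ 0.11  0.52  2.4   2.72  0.76 -1.46]
   [ 0.09  0.47  2.43  2.69  0.76 -1.45]
(590, 290) 0.7
   [ 0.16  0.55  2.24  2.7   0.54 -1.38]
   [ 0.16  0.39  2.22  2.52  0.39 -1.17]
   [ 0.13  0.43  2.32  2.62  0.52 -1.32]
   [ 0.12  0.38  2.35  2.58  0.5  -1.29]
```

```bash
python3 - <<'E'
from h import *
end=np.array([453.5,277.8,14])
for al in (.6,.7,.8,.9,1.):
  zt=-Z*np.cos(al)-D*np.sin(al); C=-np.cross(Z,D)
  L=(13-7.5*np.sin(al))/np.cos(al); g=end+D*27+zt*min(L,11)
  q=robot.inverse_kinematics(g,rpy(zt,C));q2=robot.inverse_kinematics(g-zt*80,rpy(zt,C)); print('grasp',al,L,q if q is None else np.round(q,2),q2 if q2 is None else np.round(q2,2))
  for P in((530,290),(560,280),(590,290),(620,290),(650,300)):
   for da in(-.4,0,.4):
    az=np.arctan2(P[1],P[0])+da; Q=np.array([np.cos(az),np.sin(az),0]); C=-np.cross(Z,Q)
    zu=Q*np.cos(al)-Z*np.sin(al); st=np.array([*P,28])+zu*10
    qs=[robot.inverse_kinematics(p,rpy(zu,C)) for p in(st,st+Z*60,st-zu*70)]
    if all(q is not None and abs(q[3])<1.2 for q in qs): print('  ',P,da,np.round(qs[0],2),np.round(qs[2],2))
E
```

```text
grasp 0.6 10.620142026097424 [ 0.47  0.86  1.22 -0.17  1.64  1.3 ] [ 0.49  0.87  1.03 -0.17  1.82  1.29]
grasp 0.7 10.679807523063625 [ 0.48  0.93  1.13 -0.19  1.75  1.3 ] [ 0.5   0.96  0.91 -0.19  1.95  1.28]
grasp 0.8 10.936925417861389 [ 0.49  1.    1.04 -0.21  1.87  1.3 ] [ 0.51  1.05  0.79 -0.22  2.08  1.27]
grasp 0.9 11.462248904431101 [ 0.5   1.07  0.96 -0.24  1.98  1.3 ] [ 0.52  1.15  0.66 -0.25  2.21  1.25]
grasp 1.0 12.380046394940265 [ 0.51  1.14  0.87 -0.27  2.1   1.29] [ 0.53  1.25  0.52 -0.3   2.34  1.22]
   (530, 290) 0.4 [ 0.07  0.42  2.1   1.11  0.46 -0.25] [-0.    0.26  2.12  0.9   0.57 -0.07]
   (560, 280) 0.4 [ 0.05  0.45  2.04  1.07  0.46 -0.18] [-0.01  0.29  2.08  0.88  0.57 -0.02]
   (590, 290) -0.4 [ 0.38  0.48  1.97 -0.89  0.22  2.72] [ 0.41  0.34  2.   -0.64  0.32  2.48]
   (590, 290) 0.4 [ 0.07  0.48  1.97  1.01  0.47 -0.08] [0.01 0.34 2.   0.85 0.57 0.05]
   (620, 290) -0.4 [ 0.37  0.51  1.9  -0.78  0.25  2.62] [ 0.39  0.37  1.94 -0.6   0.34  2.44]
   (620, 290) 0.4 [ 0.07  0.51  1.9   0.95  0.48 -0.  ] [0.02 0.37 1.94 0.82 0.57 0.11]
   (650, 300) -0.4 [ 0.37  0.55  1.82 -0.69  0.28  2.52] [ 0.39  0.42  1.87 -0.55  0.37  2.4 ]
   (650, 300) 0.4 [0.09 0.55 1.82 0.89 0.49 0.09] [0.04 0.42 1.87 0.78 0.58 0.17]
```

```bash
python3 - <<'E'
from h import *
end=np.array([453.5,277.8,14]); al=1.0; s0=22
zt=-Z*np.cos(al)-D*np.sin(al); C=-np.cross(Z,D); o=rpy(zt,C)
g=end+D*s0+zt*11
robot.move_ptp([480,120,260],[np.pi,0,np.pi/2])
robot.move_gripper(.52)
robot.move_ptp(g-zt*80+Z*50,o)
robot.move_linear(g-zt*80+Z*10,o,150)
print(robot.move_linear(g,o,80,f_stop=8),robot.current_tcp_pos()-g,robot.current_contact_force())
robot.move_gripper(0.1); print(robot.current_gripper_width()*93,robot.current_finger_force())
robot.move_linear(g+Z*120,o,120)
print(robot.current_gripper_width()*93,robot.current_contact_force(),robot.current_t())
snap('scene','s2.png');snap('top','t2.png')
E
```

```text
False [0.31448575 0.26508623 0.358035  ] [-0.55740747  0.19893981  0.17762474]
27.80748205624342 30.905676946422318
27.798013533754382 [ 0.58568005  0.01723028 -2.154982  ] 10.2667
```

```bash
python3 - <<'E'
from h import *
al=1.0; s0=22; P=(560,280); az=np.arctan2(280,560)+.4
Q=np.array([np.cos(az),np.sin(az),0]); C=-np.cross(Z,Q); zu=Q*np.cos(al)-Z*np.sin(al); o=rpy(zu,C)
st=np.array([*P,s0])+zu*11
robot.move_ptp(st+Z*100,o); print(robot.current_qpos())
robot.move_linear(st+Z*12,o,100)
print(robot.move_linear(st-Z*3,o,20,f_stop=4),robot.current_tcp_pos()-st,robot.current_contact_force())
snap('scene','s3.png')
robot.move_gripper(.55)
robot.move_linear(st-zu*70,o,100)
robot.move_linear(st-zu*70+Z*80,o,150)
print(robot.current_t())
d=snap('scene','s4.png');
k=np.array([560,280,40]);f=240/np.tan(np.radians(d['fovy'])/2)
M=R.from_euler('xyz',d['orientation']).as_matrix();r=M.T@(k-d['eye']);u,v=int(f*r[0]/r[2]+d['cx']),int(f*r[1]/r[2]+d['cy']);print(u,v)
t=snap('top','t4.png');r=R.from_euler('xyz',t['orientation']).as_matrix().T@(np.array([560,280,80])-t['eye']);f=240/np.tan(np.radians(t['fovy'])/2);u2,v2=int(f*r[0]/r[2]+t['cx']),int(f*r[1]/r[2]+t['cy']);print(u2,v2)
a=d['img'][v-50:v+50,u-50:u+50];b=t['img'][v2-50:v2+50,u2-50:u2+50]
cv2.imwrite('pics/c5.png',cv2.resize(np.hstack([a,b]),None,fx=4,fy=4,interpolation=cv2.INTER_CUBIC))
E
```

```text
[0.05287814 0.28028866 1.96757615 0.74720083 0.61517093 0.19760754]
True [ 0.05269765 -0.01241354  0.80889772] [-1.38566051 -1.20616907  4.04569942]
15.6
277 215
247 239
```

View pics/c5.png

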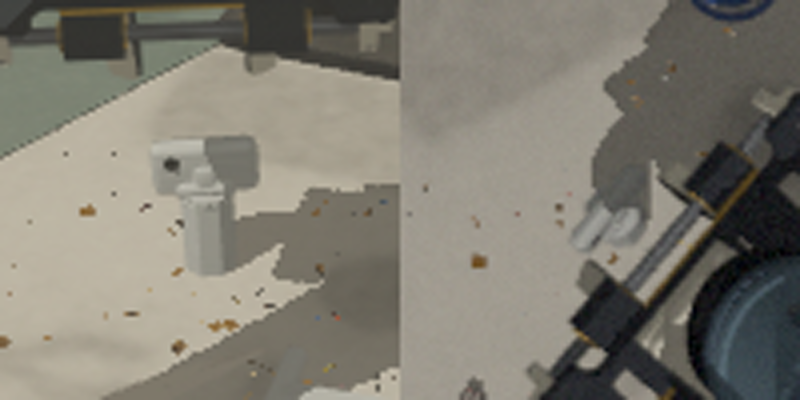

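The key stands upright, wing on top, well clear of its neighbours. One wrist look with the same geometry as the well picture will cancel any camera bias.

```bash
python3 - <<'E'
from h import *
robot.move_ptp([500,200,230],[np.pi,0,np.pi/2])
robot.move_ptp([560,213,191],[np.pi,0,np.pi/2]); d=snap('wrist','w5.png')
f=240/np.tan(np.radians(d['fovy'])/2);M=R.from_euler('xyz',d['orientation']).as_matrix();az=np.arctan2(280,560)+.4
Q=np.array([np.cos(az),np.sin(az),0]);C=np.cross(Z,Q)
def pj(p):
    r=M.T@(p-d['eye']);return f*r[0]/r[2]+d['cx'],f*r[1]/r[2]+d['cy']
u,v=map(int,pj(np.array([560,280,80])));print(u,v,robot.current_t())
a=cv2.resize(d['img'][v-50:v+50,u-60:u+60],None,fx=6,fy=6,interpolation=cv2.INTER_CUBIC)
pts=[[(x-u+60+.5)*6,(y-v+50+.5)*6] for x,y in(pj(np.array([560,280,80])+s*28*C+t*6*Q) for s,t in((1,1),(1,-1),(-1,-1),(-1,1)))]
cv2.polylines(a,[np.int32(pts)],True,(0,0,255),1); cv2.imwrite('pics/c6.png',a)
E
```

```text
326 156 16.8417
```

View pics/c6.png

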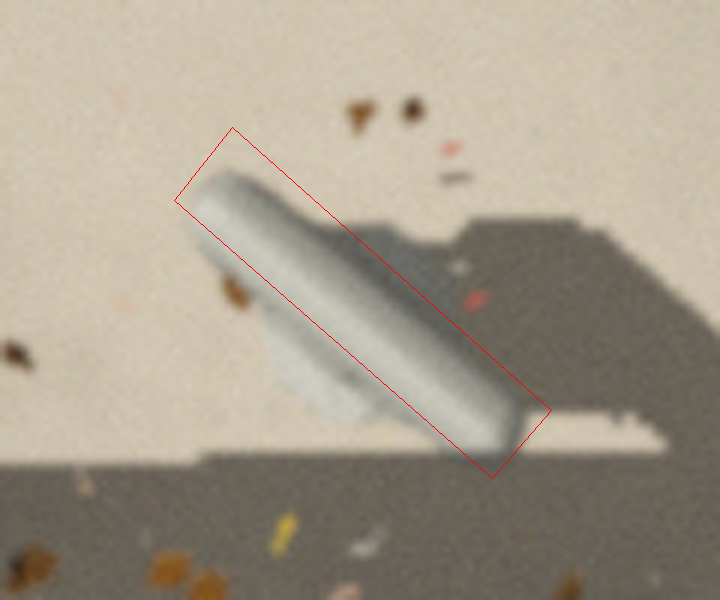

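The key is about 1.9 mm off the prediction along Q, within camera bias plus placement error. I'll grip across the wing's thickness, which centres it, and aim between the two estimates at (587.7,-89.3).

```bash
cat >> h.py <<'E'
W=np.array([587.7,-89.3])
def dn(yaw): return [np.pi,0,yaw]
def fz(): return np.round(robot.current_contact_force(),1)
E
python3 - <<'E'
from h import *
az=np.arctan2(280,560)+.4; y0=az+np.pi/2
robot.move_gripper(.45)
robot.move_ptp([560,280,130],dn(y0))
print(robot.move_linear([560,280,47],dn(y0),100,f_stop=6))
robot.move_gripper(0); print(robot.current_gripper_width()*93,robot.current_finger_force(),fz())
robot.move_linear([560,280,190],dn(y0),150)
robot.move_ptp([*W,74+20+47],dn(1.67)); print(robot.current_t(),robot.current_qpos())
robot.move_linear([*W,74+4+47],dn(1.67),60)
f0=fz();r=robot.move_linear([*W,42+47],dn(1.67),25,f_stop=3)
p=robot.current_tcp_pos();print(r,p,'end z',p[2]-47,f0,fz(),robot.current_t())
E
```

```text
False
27.12200874147651 30.03924668300897 [-0.6 -0.2  3.2]
21.9083 [-3.36713462e-01  3.97161227e-01  1.53403894e+00  5.64604473e-04
  1.21030020e+00 -4.37603638e-01]
True [588.01622649 -89.47944564  92.35560554] end z 45.35560554184816 [-0.1  0.5 -1.4] [0.7 0.2 3.8] 23.5
```

The grip width is 27 mm: the tips caught the barrel's collar just below the wing. The key is captive in the well, so I'll release, rise and regrip on the wing proper.

```bash
python3 - <<'E'
from h import *
robot.move_gripper(.4); robot.sleep(.2)
p=robot.current_tcp_pos()
robot.move_linear([*W,p[2]+8],dn(1.67),60)
robot.move_gripper(0); print(robot.current_gripper_width()*93,robot.current_finger_force(),fz(),robot.current_tcp_pos())
z=robot.current_tcp_pos()[2]
r=robot.move_linear([*W,z-14],dn(1.67),20,f_stop=4)
print(r,z,robot.current_tcp_pos(),fz(),robot.current_gripper_width()*93,robot.current_t())
d=snap('scene','s6.png')
f=240/np.tan(np.radians(d['fovy'])/2);M=R.from_euler('xyz',d['orientation']).as_matrix();q=M.T@(np.array([587,-90,100])-d['eye'])
u,v=int(f*q[0]/q[2]+d['cx']),int(f*q[1]/q[2]+d['cy'])
cv2.imwrite('pics/c7.png',cv2.resize(d['img'][v-60:v+50,u-70:u+70],None,fx=5,fy=5,interpolation=cv2.INTER_CUBIC))
E
```

```text
11.890972493275495 29.975717067718506 [ 0.  -0.2 -1.3] [587.42881933 -89.30728835  99.37260191]
True 99.3726019102034 [587.38413694 -89.31066873  99.16887553] [-0.5 -0.6  4.7] 11.832410855433125 25.1833
```

View pics/c7.png

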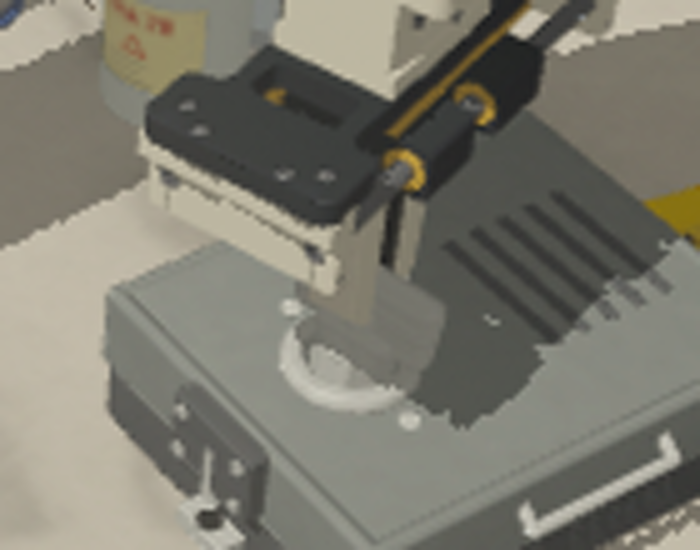

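The key is held by the wing in the well, which sits around (350,365), and looks low in it. A gentle turn tells whether it is on the bar: drag torque means it is engaged, none means it is standing on top.

```bash
python3 - <<'E'
from h import *
z=robot.current_tcp_pos()[2]+.3
robot.move_linear([*W,z],dn(1.67),20)
t0=robot.current_ft_torque();print('t0',t0,fz())
for y in(1.55,1.43,1.31,1.19):
    robot.move_linear([*W,z],dn(y),20)
    print(y,robot.current_eef_rot()[2],robot.current_ft_torque()-t0,fz(),robot.current_t())
E
```

```text
t0 [-0.1212139   0.39703437 -0.04596611] [-1.5 -0.6  1.8]
1.55 1.5528629673026435 [ 0.03872184 -0.10159998  0.04217601] [-1.2 -0.4  1.5] 25.75
1.43 1.434744400285123 [ 0.01469702 -0.08593518  0.04569783] [-1.4 -0.3  0.8] 26.0167
1.31 1.315650729561904 [-0.14100605  0.28558683  0.13256569] [-1.8 -0.5  1.5] 26.2833
1.19 1.1958522830440612 [-0.07567511  0.35453776  0.1490555 ] [-2.7 -1.5  0.7] 26.55
```

```bash
python3 - <<'E'
from h import *
z=robot.current_tcp_pos()[2]
for y in(1.19,1.07,.95):
    robot.move_linear([*W,z],dn(y),20); t=robot.current_ft_torque()[2]
    r=robot.move_linear([*W,z-14],dn(y),20,f_stop=4); p=robot.current_tcp_pos()
    print(y,r,p,fz(),'tz',t,robot.current_ft_torque()[2],robot.current_t())
    if p[2]<z-5: break
print(z)
E
```

```text
1.19 True [587.09313856 -89.3827364   99.19876531] [-1.7 -0.5  4.1] tz 0.15634254563530653 0.17509148119737794 27.0167
1.07 True [587.17170732 -89.35694697  99.16683613] [-1.6  0.3  5.7] tz 0.06865151244177824 0.13558831161696858 27.5083
0.95 True [587.23554771 -89.4080746   99.16927957] [-0.8  0.   5.2] tz 0.1385515226504258 0.12798668138002253 28.0
99.27845264978724
```

The torque was near zero for about 0.24 rad, which matches the play, and then held around 0.15–0.2 N m, close to the drive friction. The height stays solid, so the key looks engaged. I'll keep turning clockwise until the torque rises at the stop.

```bash
python3 - <<'E'
from h import *
z=99.4
robot.move_linear([*W,z],dn(.95),20)
for y in np.arange(.8,-.35,-.1):
    robot.move_linear([*W,z],dn(y),20); t=robot.current_ft_torque()[2]
    print(round(y,2),round(robot.current_eef_rot()[2],3),'tz',round(t,3),fz(),round(robot.current_gripper_width()*93,2),robot.current_t())
    if t>.6: break
E
```

```text
0.8 0.803 tz 0.085 [-3.9 -1.2  0.8] 11.2 28.575
0.7 0.705 tz 0.183 [-2.1 -0.8 -0.1] 11.91 28.825
0.6 0.605 tz 0.148 [-2.8 -1.4  0.2] 11.82 29.075
0.5 0.505 tz 0.081 [-2.8 -2.  -0.2] 11.69 29.325
0.4 0.406 tz 0.119 [-3.1 -2.5 -1. ] 11.88 29.575
0.3 0.306 tz 0.218 [-1.8 -2.4 -1.2] 11.88 29.825
0.2 0.206 tz 0.164 [-2.4 -2.9 -2.3] 11.82 30.075
0.1 0.106 tz 0.157 [-2.3 -3.3 -2.6] 11.86 30.325
0.0 0.006 tz 0.488 [-1.9 -3.3 -2.9] 12.04 30.575
-0.1 -0.094 tz 0.653 [-1.2 -1.3 -3.4] 12.49 30.825
```

The torque climbs to 0.65 N m at yaw ≈ 0, about 1.25 rad after the drive took up: the stop. Now I'll back off to mid-play, lift out, and stand the key where it stood before.

```bash
python3 - <<'E'
from h import *
robot.sleep(.4)
z=99.4
robot.move_linear([*W,z],dn(.14),20); print('tz',robot.current_ft_torque()[2],fz())
print(robot.move_linear([*W,z+45],dn(.14),60,f_stop=15),fz(),robot.current_gripper_width()*93)
robot.move_linear([*W,210],dn(.14),150); print(fz(),robot.current_ft_torque())
robot.move_ptp([560,280,160],dn(.5))
robot.move_linear([560,280,75],dn(.5),80); print(fz())
print(robot.move_linear([560,280,50],dn(.5),15,f_stop=4),robot.current_tcp_pos(),fz(),robot.current_ft_torque(),robot.current_gripper_width()*93,robot.current_t())
snap('scene','s8.png');snap('top','t8.png')
E
```

```text
tz -0.010256945805247837 [-1.4 -1.9 -1.1]
False [ 0.9  0.3 -1.3] 11.532083599276591
[-0.3  0.5 -2.1] [ 0.0476504   0.21792418 -0.00106843]
[ 0.5 -0.7 -1.2]
True [560.22306165 280.05531781  63.21154157] [-1.   0.5  4.3] [-0.0590205   0.30521623  0.01567697] 11.926305123806621 36.6167
```

```bash
python3 - <<'E'
from h import *
robot.move_gripper(.35); robot.sleep(.3)
robot.move_linear([560,280,180],dn(.5),120)
robot.move_j([1.112,0.259,1.535,0,1.348,-0.203]); robot.sleep(.3)
for n in('scene','top'):
    d=snap(n,n+'9.png');a=cv2.imread(f'pics/{n}0.png')
    m=(cv2.GaussianBlur(cv2.absdiff(a,d['img']),(3,3),0).max(2)>28).astype(np.uint8)
    k,_,s,c=cv2.connectedComponentsWithStats(m,connectivity=8)
    print(n,[(s[i].tolist(),c[i].round(1).tolist()) for i in range(1,k) if s[i,4]>12])
    f=240/np.tan(np.radians(d['fovy'])/2);M=R.from_euler('xyz',d['orientation']).as_matrix()
    for p in((560,280,0),(560,280,80)):
        r=M.T@(np.array(p)-d['eye']);print(p,f*r[0]/r[2]+d['cx'],f*r[1]/r[2]+d['cy'])
print(robot.current_t(),fz())
E
```

```text
scene [([0, 115, 8, 15, 60], [2.9, 121.3]), ([0, 156, 11, 36, 163], [4.0, 177.3]), ([272, 195, 33, 33, 375], [287.5, 214.2]), ([139, 200, 9, 9, 34], [143.0, 203.4]), ([103, 205, 19, 16, 105], [113.3, 213.2]), ([126, 204, 8, 14, 52], [129.6, 209.5]), ([107, 214, 20, 14, 99], [117.2, 221.2]), ([136, 222, 10, 15, 73], [140.4, 229.4]), ([156, 227, 4, 4, 13], [157.2, 228.4]), ([112, 228, 26, 20, 224], [125.5, 238.1]), ([395, 316, 5, 5, 19], [397.3, 317.8])]
(560, 280, 0) 278.4776765242994 229.70084563472176
(560, 280, 80) 276.44543698560403 199.84149350262373
top [([241, 209, 19, 42, 407], [249.6, 229.1]), ([222, 273, 4, 4, 13], [223.6, 274.4]), ([116, 316, 19, 7, 62], [124.5, 319.5]), ([166, 327, 6, 7, 31], [168.7, 329.9]), ([112, 330, 10, 6, 43], [116.5, 332.2]), ([124, 334, 12, 6, 39], [129.1, 336.9]), ([107, 338, 15, 26, 170], [116.2, 349.6]), ([149, 339, 21, 9, 111], [158.6, 343.2]), ([124, 344, 12, 23, 155], [130.3, 353.8]), ([148, 349, 12, 22, 157], [151.8, 358.2]), ([161, 352, 12, 23, 158], [165.6, 361.7]), ([41, 444, 36, 19, 354], [55.7, 452.6]), ([82, 455, 51, 16, 278], [107.1, 462.5]), ([36, 463, 17, 13, 117], [43.0, 468.2]), ([70, 462, 20, 7, 83], [79.8, 464.8]), ([91, 466, 28, 11, 150], [105.7, 470.7])]
(560, 280, 0) 251.02514280797448 243.63296913933686
(560, 280, 80) 247.06064032555406 239.42478845303665
40.9167 [ 0.8 -0.1 -0.1]
```

The only changes are the standing key (rows 195–228, matching a projected 200–230), the rod on the safe's front at (397,318), and the gripper's own outline and shadow. No bystander has moved, so I'm handing in.

```bash
python3 -c "
from bench import robot
print(robot.hand_in())"
```

```text
the job is handed in; nothing more can be done
None
```

I turned the lock clockwise to its stop, left the key standing upright on the worktop with nothing else moved, and handed the job in after about 41 s; no verdict came back.

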